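Load the seed plate under the viewer's leaf spring

TASK

The seed plate lying in the channel of the seed viewer has to be loaded: with closed fingertips press its ribbed pad down firmly against the sprung bed, and while keeping it pressed slide the plate along under the bridge and the leaf spring until its nose is fully home against the end stop, then let go and move clear. Do not grip or lift the plate, and leave everything else on the table where it is.

Things in the scene. Friction and masses are not known exactly. Their poses are not given: they have to be found in the camera images.
- viewer: Fixed bench seed viewer. Origin: centre of its loading channel, at table height; +x runs along the channel to the end stop (loading direction), z up. Channel: x -105 to +105 mm, 76 mm wide inside; side and rear walls 26 mm above the table; floor a sprung white bed. Beyond the end stop (x +115 to +167 mm) stands the white viewing head, 70 mm tall with its lens.
- stop (a point): point on the end stop's near face (viewer x +105 mm), mid-channel, at the height of the unpressed bed (22 mm above the table)
- bridge (a point): middle of the lower near edge of the steel bridge that spans the channel, 27.5 mm above the table, at viewer x +52 mm; the bridge is 10 mm thick along x, its top 42 mm and its end posts 48 mm above the table
- bed (a joint): how far the sprung white channel floor is pressed down (m): 0 = up, its top 22 mm above the table; 0.009 = bottomed. It stays level, takes about 5 N to start moving and 1 N more per mm (about 14 N at the bottom).
- leaf (a joint): lift angle (rad) of the leaf spring, a 40 mm wide steel strip that slopes down from the bridge's top far edge for 36 mm along +x, its free tip 18 mm above the table: 0 = hanging free, about 0.15 to 0.28 with the plate under it, when it presses down with about 3 N; pushing the plate's nose in under it takes a few N
- plate: Grey seed plate loose in the channel on the bed: 140 (x) x 72 x 10 mm, 80 to 150 g, slippery. Origin: centre of its underside; nose (white seed window) at x +70 mm towards the stop. Its top, 32 mm above the table, is 4.5 mm too high for the bridge until pressed down 5 mm. Home: origin at viewer x +35 mm; it starts 54 to 70 mm short. Let go at home, it rises against the bridge and stays.
- pad (a point): middle of the black ribbed rubber finger pad, 44 x 52 mm, 0.5 mm proud on top of the plate's tail half (plate x -42 mm, 10 mm above its underside); a fingertip pressed here with about 10 N or more drags the plate along by friction
- spare_plate: a second seed plate just like the first but lying flat on the table beside the viewer (140 x 72 x 10 mm); bystander, origin at the centre of its underside
- jar: closed glass sample jar, 54 mm across, 72 mm tall, beside the viewer; bystander, origin at the centre of its underside
- dish: small white cup, 56 mm across, 30 mm tall, beside the viewer; bystander, origin at the centre of its underside
- scoop: metal spoon 150 mm long lying beside the viewer; bystander
- bowl: glass bowl 116 mm across, 52 mm tall, to the left; bystander, origin at the centre of its underside
- mug: mug 80 mm across, 90 mm tall, to the right; bystander, origin at the centre of its underside

How it is judged:
By the outcome, as a careful person would: the job done as asked, in the order asked, and still so for the second after the job is handed in, with the robot touching nothing.
It also fails if it takes over 35 s, if anything falls off the work surface, if the arm or the gripper's body presses on something with over 40 N, if the wrist force passes 120 N, or if a joint passes its speed limit or range.

ROBOT

A 7-joint arm with a two-finger parallel gripper is mounted at the origin on the work surface. World frame = base frame: x ahead of the robot, y to its left, z up, the work surface at z = 0. Lengths are in mm, angles in rad, forces in N, time in s.
With the tool pointing down it reaches from about 400 to 875 mm from the base axis. Payload 4.4 kg.
Tool frame: the origin (TCP) lies on the centre line of the jaws, within the pads' length; the fingertips stand 25 mm ahead of it and the grasp point (between the pads) lies 6 mm ahead of it (ctrl.finger_overhang is the distance from the TCP to the fingertips, in mm); z points along the fingers, y is the line along which they close (so a half turn about z gives the same grasp; the last joint's range is limited). The gripper opens to 85 mm and grips with 20 to 120 N. Pads are 22 mm wide; open, the fingers measure 114 mm over their backs; the gripper's body (76 mm by 85 mm) begins 54 mm behind the grasp point. The pads swing forward as they close: fully open they stand 13 mm farther back than shut.
Start: joints at [-1.307, 0.628, 0.038, 1.517, -0.027, 0.996, -0.02], TCP at [210.482, 614.992, 256.313] pointing down, gripper open.
Joint ranges: [-3.06, 3.06], [-0.37, 2.12], [-1.25, 1.32], [0.18, 2.47], [-1.1, 4.24], [0.23, 1.98], [-2.94, 2.94]. Speed limits (rad/s): [2.57, 2.57, 3.14, 3.14, 3.14, 3.14, 3.14].

INTERFACE

Orientations are given as [roll, pitch, yaw] about the fixed x, y, z axes, in that order (R = Rz(yaw) Ry(pitch) Rx(roll)).
In Python, from cell import ctrl gives the robot as it stands. The module is installed in compiled form; this text tells all that it offers.
- The arm moves only by the tool play_rows, never from a script. Its argument "targets" is a list of rows, each a list of 5 numbers: the closure, from 0 (fully open) to 1 (shut), then the shift along the tool's x, y, z in cm, then the turn about the tool's z in degrees. In form: [[gripper, dx, dy, dz, spin], ...]. A call has 1 to 10 rows; each row is the pose to reach, as a shift and turn from the pose commanded when the call began, along the tool's axes at that moment; what a row does not reach only later rows make up. A row lasts 1/10 s, in which the tool goes at most 50 mm and 8.59 degrees, less where a joint would pass 70% of its speed; a pose out of reach is approached as far as the arm can. A call with a gripper value outside its range is refused whole. The fingers move at their own pace and stop on an object; the grip force is fixed at half the most. Time passes only in rows, so rows that repeat a pose let the fingers close. It gives the time, the measured TCP pose, the force, the opening and the grip force at its end, in the units of the state.
- ctrl.read_state(): the state, without advancing time (a new reading comes with each control period).
- ctrl.get_image(name): name is "side" or "top"; returns (picture, depth): 384x512x3 uint8, red, green, blue; 384x512 float32, mm along the optical axis (not along the pixel's ray), 0 where there is no reading.
- ctrl.calibration(name): a dict with "vfov" (degrees; the focal length in pixels is half the picture's height over the tangent of half this angle, whatever the lens; pixels are square), "cx", "cy" (the principal point, pixels), "k1" (the pictures are not rectified: a ray, as slopes to the right and down, at radius r is drawn at 1 + k1 r^2 times it, then the intrinsics apply), "extrinsics" (4x4, takes a point from camera to world coordinates). Camera axes: x right, y down, z forward; pixel columns grow to the right and rows downward; lengths in mm; the calibration is good to about 2 mm. A picture is of the moment at which its call begins. calibration takes no time and is no camera call.
- ctrl.finish_job(): hands the job in; it is judged then, once.
Trained networks look in the newest picture that a camera, given by its name, has taken for a name from the list of things; names that differ only in an ending like _2 or _b are one class to them, and where a whole thing is asked for, a point or a joint stands for the part that bears it (a point fixed in the world has none). Each returns a list of dicts, best first, with "confidence" (0 to 1); they miss things now and then, are a little off and sometimes report something else, mostly with a low value. They report only what shows in the picture. A call takes as long as a camera call.
- ctrl.search_frame(camera, name): "bbox" ([left, top, right, bottom] in pixels, round what is visible of it).
- ctrl.trace(camera, name): "pixels" (384x512 bool, what is visible of it) and "bbox" ([left, top, right, bottom] in pixels, round what is visible of it).
The state is a dict: "clock": time; "qpos": joint angles; "qd": joint speeds; "tau": joint torques, N m; "eef_pos": TCP position; "tool_rot": TCP orientation; "force": force on the tool from outside, world axes, zero at the start; "torque": the same for the moment, N m; "width": finger opening in mm; "gripper_force": force on a finger pad.
Only numpy, scipy, OpenCV 4.12 (cv2) and the standard library are available. Lean on these libraries where they do the work, as an engineer would, in place of code of your own. Each camera call takes 0.05 s, during which the arm holds its last target. There are 200 camera calls.

## Working session

There is one attempt and no reset: what is moved stays moved. The work goes in short steps, Python scripts to look and compute and a tool call to move; the robot and the scene stay as the last step left them, time stands still between calls to the robot, and variables do not carry over. Pictures are saved under pics/ and viewed, at most 10 in all, crops included, and the job is handed in when it is done.

Besides the shell and the picture viewer there is one more tool, called by a JSON object that holds its "name" and its "arguments", one argument or row to a line. play_rows: Moves the arm, as the interface text tells. Its arguments: {"type":"object","properties":{"targets":{"type":"array"}},"required":["targets"]}

```bash
mkdir -p pics; cat > h.py <<'E'
import numpy as np, cv2
from cell import ctrl
def K(c):
    f=192/np.tan(np.radians(c["vfov"])/2); return f
def pix2world(cam,depth,us,vs):
    c=ctrl.calibration(cam); f=K(c)
    p=np.stack([np.asarray(us,float),np.asarray(vs,float)],-1).reshape(-1,1,2)
    M=np.array([[f,0,c["cx"]],[0,f,c["cy"]],[0,0,1]])
    s=cv2.undistortPoints(p,M,np.array([c["k1"],0,0,0,0.])).reshape(-1,2)
    z=depth[np.asarray(vs,int),np.asarray(us,int)].reshape(-1,1).astype(float)
    P=np.hstack([s*z,z,np.ones_like(z)]); T=np.array(c["extrinsics"])
    return (P@T.T)[:,:3], z[:,0]>0
def look(cam,fn):
    im,d=ctrl.get_image(cam); cv2.imwrite(fn,im[:,:,::-1]); np.save(cam+"_d.npy",d); return im,d
E
python3 - <<'E'
from h import *
for cam in("top","side"):
    im,d=look(cam,f"pics/{cam}0.png")
    print(cam,ctrl.calibration(cam))
    for n in("viewer","plate","pad","bridge","leaf"):
        for r in ctrl.trace(cam,n)[:2]:
            v,u=np.nonzero(r["pixels"]); 
            if len(u)==0: continue
            P,ok=pix2world(cam,d,u,v); P=P[ok]
            (c,s,a)=cv2.minAreaRect(P[:,:2].astype(np.float32))
            print(n,round(r["confidence"],2),r["bbox"],"med",np.median(P,0).round(),"rect",np.round(c),np.round(s),round(a,1))
s=ctrl.read_state();print({k:np.round(s[k],3) for k in("clock","eef_pos","tool_rot","force","width")})
E
```

```text
top {'vfov': 49.43421827114989, 'cx': 250.3131940277656, 'cy': 192.4264385854324, 'k1': -0.11509843895896221, 'extrinsics': array([[-2.30838790e-02, -9.96037718e-01,  8.58836364e-02,
         4.56634590e+02],
       [-9.99582635e-01,  2.44876012e-02,  1.53268993e-02,
        -4.06864618e+01],
       [-1.73692541e-02, -8.54939872e-02, -9.96187275e-01,
         1.46995560e+03],
       [ 0.00000000e+00,  0.00000000e+00,  0.00000000e+00,
         1.00000000e+00]])}
viewer 0.61 [217.0, 156.7, 268.7, 245.9] med [603.  -9.  29.] rect [559.  12.] [116. 294.] 65.8
plate 0.86 [221.8, 191.4, 255.2, 234.7] med [503.  32.  33.] rect [505.  31.] [ 79. 143.] 67.7
pad 0.78 [219.3, 192.3, 255.4, 235.8] med [504.  31.  33.] rect [506.  31.] [ 77. 139.] 63.2
pad 0.68 [214.1, 155.9, 273.8, 246.9] med [602.  -9.  29.] rect [557.   8.] [110. 292.] 66.6
leaf 0.55 [238.8, 182.5, 255.0, 198.3] med [596.  -8.  38.] rect [597.  -9.] [41. 44.] 63.9
leaf 0.43 [95.7, 218.4, 127.7, 250.3] med [449. 478.  22.] rect [450. 464.] [109. 110.] 18.6
side {'vfov': 49.54929022127952, 'cx': 259.9554685503058, 'cy': 187.0241
[... 353 characters left out ...]
00000000e+00,
         1.00000000e+00]])}
viewer 0.97 [201.9, 173.1, 285.6, 209.4] med [602. -30.  28.] rect [552.   6.] [113. 275.] 66.2
plate 0.75 [206.0, 178.0, 248.5, 200.0] med [509.  27.  32.] rect [507.  32.] [ 84. 133.] 69.3
pad 0.79 [206.6, 178.6, 249.1, 201.3] med [506.  25.  32.] rect [503.  29.] [ 83. 139.] 62.9
bridge 0.81 [200.6, 176.7, 288.1, 212.5] med [603. -31.  27.] rect [555.  11.] [117. 275.] 64.2
leaf 0.55 [248.0, 184.0, 263.8, 196.5] med [593. -10.  36.] rect [594.  -9.] [44. 44.] 69.8
{'clock': np.float64(0.6), 'eef_pos': array([210.483, 614.983, 256.315]), 'tool_rot': array([ 3.142, -0.   ,  2.812]), 'force': array([1.911, 1.111, 0.359]), 'width': np.float64(85.187)}
```

```bash
python3 - <<'E'
import cv2,numpy as np
a=cv2.imread("pics/top0.png")[140:265,190:300]; b=cv2.imread("pics/side0.png")[140:240,170:310]
a=cv2.resize(a,None,fx=4,fy=4,interpolation=2); b=cv2.resize(b,None,fx=2.5,fy=2.5,interpolation=2)
o=np.zeros((500,440+350,3),np.uint8); o[:,:440]=a; o[:250,440:]=b
o[250:440,440:693]=cv2.resize(cv2.imread("pics/top0.png"),(253,190))
cv2.imwrite("pics/c0.png",o)
E
```

```text
(no output)
```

View pics/c0.png

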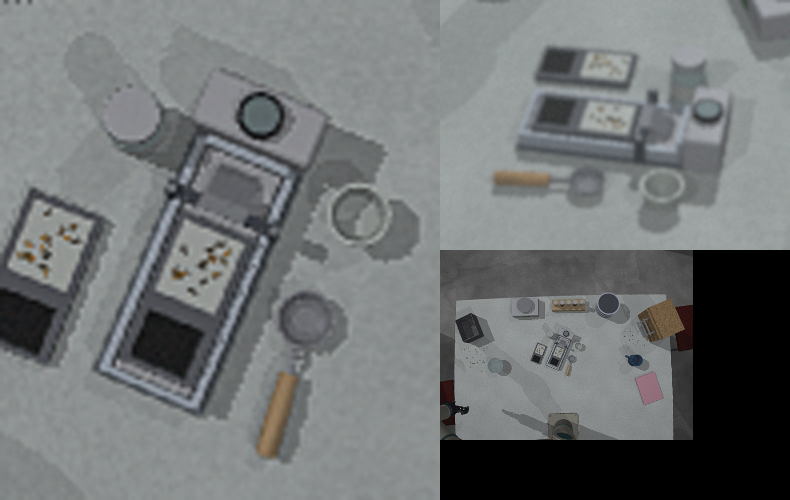

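```bash
cat >> h.py <<'E'
def ray2z(cam,u,v,z):
    c=ctrl.calibration(cam); f=K(c)
    M=np.array([[f,0,c["cx"]],[0,f,c["cy"]],[0,0,1]])
    s=cv2.undistortPoints(np.array([[[u,v]]],float),M,np.array([c["k1"],0,0,0,0.])).reshape(2)
    T=np.array(c["extrinsics"]); d=T[:3,:3]@np.array([*s,1]); o=T[:3,3]
    return o+d*(z-o[2])/d[2]
E
python3 - <<'E'
from h import *
im=cv2.imread("pics/top0.png"); g=im.max(2)
d=np.load("top_d.npy")
def t(n,u,v,z): print(n,ray2z("top",190+u/4,140+v/4,z).round(1))
t("pad",165,343,32.5); t("postL",175,188,48);t("postR",270,228,48)
t("rearL",97,368,26);t("rearR",203,410,26);t("lens",261,115,70)
# pad: dark blob
m=(g<60).astype(np.uint8); m[:, :215]=0; m[:210]=0; m[240:]=0; m[:,248:]=0
n,l,st,ce=cv2.connectedComponentsWithStats(m)
for i in range(1,n):
    if st[i,4]>30:
        u,v=ce[i]; P=np.array([ray2z("top",x+0.,y+0.,32.5)[:2] for y,x in zip(*np.nonzero(l==i))],np.float32)
        print(st[i],ray2z("top",u,v,32.5).round(1),cv2.minAreaRect(P))
# head: points z in 60..75 ; walls
vv,uu=np.mgrid[140:260,200:290]; P,ok=pix2world("top",d,uu.ravel(),vv.ravel())
h=P[ok&(P[:,2]>62)&(P[:,0]>580)&(P[:,0]<700)&(P[:,1]<30)]; print(len(h),cv2.minAreaRect(h[:,:2].astype(np.float32)))
E
```

```text
pad [467.1  49.7  32.5]
postL [599.3  37.5  48. ]
postR [562.9 -43.   48. ]
rearL [446.8 109.4  26. ]
rearR [408.7  18.5  26. ]
lens [657.4 -37.7  70. ]
[223 217  18  18 195] [467.9  49.4  32.5] ((467.7249755859375, 49.43036651611328), (51.6141242980957, 44.23253631591797), 65.6214370727539)
223 ((658.1278686523438, -36.15842056274414), (104.88809204101562, 46.62130355834961), 67.40596771240234)
```

{"name": "play_rows", "arguments": {
  "targets": [
    [1,-4,-4,0,0],
    [1,-7,-7,0,0],
    [1,-10,-10.5,0,1],
    [1,-13.5,-14,0,2],
    [1,-17,-17.5,0,3],
    [1,-20,-21,0,4],
    [1,-23,-24.5,0,4.8],
    [1,-26.5,-28,0,4.8],
    [1,-30,-31.5,0,4.8],
    [1,-33,-35,0,4.8]
  ]
}}

```text
clock: 1.6
eef_pos: [410.5, 175.1, 256.7]
tool_rot: [3.14, 0.001, 2.728]
force: [0.9, 0.4, -0.4]
width: -0.1
gripper_force: 0.0
```

```bash
python3 - <<'E'
from h import *
s=ctrl.read_state();print({k:np.round(s[k],3) for k in("clock","eef_pos","tool_rot","force","width","qpos")})
E
```

```text
{'clock': np.float64(1.6), 'eef_pos': array([410.539, 175.055, 256.741]), 'tool_rot': array([3.140e+00, 1.000e-03, 2.728e+00]), 'force': array([ 0.854,  0.37 , -0.437]), 'width': np.float64(-0.116), 'qpos': array([-0.544,  0.342,  0.103,  2.061, -0.051,  0.739,  0.747])}
```

{"name": "play_rows", "arguments": {
  "targets": [
    [1,-3,-2.7,0,0],
    [1,-6,-5.4,0,0],
    [1,-9,-8,0,0],
    [1,-10.5,-9.3,2,0],
    [1,-10.5,-9.3,6,0],
    [1,-10.5,-9.3,10,0],
    [1,-10.5,-9.3,13.5,0],
    [1,-10.5,-9.3,16,0],
    [1,-10.5,-9.3,17,0],
    [1,-10.5,-9.3,17,0]
  ]
}}

```text
clock: 2.6
eef_pos: [467.6, 49.5, 85.5]
tool_rot: [-3.141, -0.002, 2.728]
force: [0.4, 0.4, -0.4]
width: 0.3
gripper_force: 0.0
```

```bash
python3 - <<'E'
from h import *
o=np.zeros((480,800,3),np.uint8)
for i,(cam,b) in enumerate((("top",(150,260,210,290)),("side",(140,240,180,300)))):
    im,d=look(cam,f"pics/{cam}1.png"); c=im[b[0]:b[1],b[2]:b[3],::-1]
    c=cv2.resize(c,None,fx=400/c.shape[1],fy=400/c.shape[1],interpolation=2)[:480]
    o[:c.shape[0],i*400:i*400+400]=c
cv2.imwrite("pics/c1.png",o)
s=ctrl.read_state();print({k:np.round(s[k],3) for k in("clock","eef_pos","tool_rot","force")})
E
```

```text
{'clock': np.float64(2.7), 'eef_pos': array([468.802,  49.703,  87.092]), 'tool_rot': array([3.141e+00, 1.000e-03, 2.728e+00]), 'force': array([-0.131,  0.443,  0.832])}
```

View pics/c1.png

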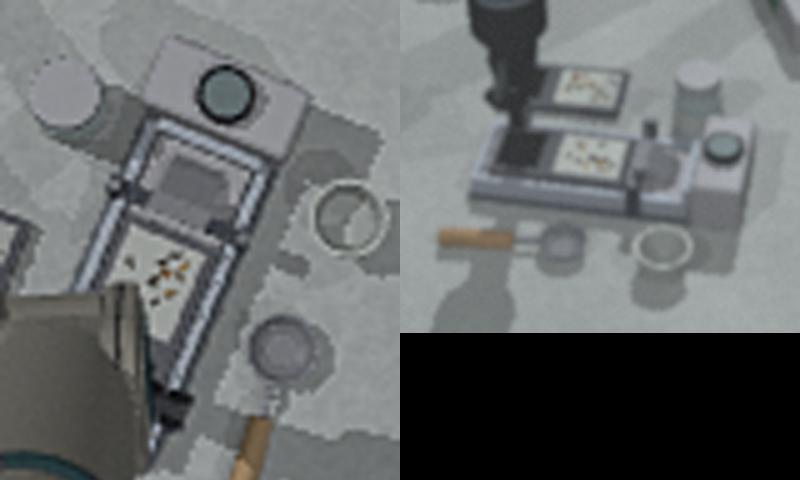

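{"name": "play_rows", "arguments": {
  "targets": [
    [1,0,0,1.5,0],
    [1,0,0,2.6,0],
    [1,0,0,2.9,0],
    [1,0,0,3.1,0],
    [1,0,0,3.3,0],
    [1,0,0,3.5,0],
    [1,0,0,3.6,0],
    [1,0,0,3.7,0],
    [1,0,0,3.7,0]
  ]
}}

```text
clock: 3.6
eef_pos: [468.2, 49.7, 50.3]
tool_rot: [3.141, 0.001, 2.728]
force: [-1.2, 0.0, 10.4]
width: 0.0
gripper_force: 5.1
```

{"name": "play_rows", "arguments": {
  "targets": [
    [1,0,0,0.1,0],
    [1,0,0,0.2,0],
    [1,0,0,0.3,0],
    [1,0,0,0.3,0]
  ]
}}

```text
clock: 4.0
eef_pos: [468.3, 49.7, 48.2]
tool_rot: [3.14, 0.001, 2.728]
force: [-3.0, -0.5, 19.9]
width: -0.1
gripper_force: 9.9
```

{"name": "play_rows", "arguments": {
  "targets": [
    [1,-0.2,0,0,0],
    [1,-0.5,0,0,0],
    [1,-0.8,0,0,0],
    [1,-1.1,0,0,0],
    [1,-1.4,0,0,0],
    [1,-1.7,0,0,0],
    [1,-2.0,0,0,0],
    [1,-2.3,0,0,0],
    [1,-2.6,0,0,0],
    [1,-2.8,0,0,0]
  ]
}}

```text
clock: 5.0
eef_pos: [494.3, 39.0, 48.4]
tool_rot: [3.14, 0.001, 2.728]
force: [-3.8, 1.2, 19.7]
width: 0.0
gripper_force: 9.8
```

```bash
python3 - <<'E'
from h import *
o=np.zeros((480,800,3),np.uint8)
for i,(cam,b) in enumerate((("top",(150,260,210,290)),("side",(140,240,180,300)))):
    im,d=look(cam,f"pics/{cam}2.png"); c=im[b[0]:b[1],b[2]:b[3],::-1]
    c=cv2.resize(c,None,fx=400/c.shape[1],fy=400/c.shape[1],interpolation=2)[:480]
    o[:c.shape[0],i*400:i*400+400]=c
cv2.imwrite("pics/c2.png",o)
s=ctrl.read_state();print({k:np.round(s[k],3) for k in("clock","eef_pos","tool_rot","force")})
E
```

```text
{'clock': np.float64(5.1), 'eef_pos': array([494.656,  38.871,  48.424]), 'tool_rot': array([3.139e+00, 2.000e-03, 2.728e+00]), 'force': array([-2.583,  0.761, 18.471])}
```

View pics/c2.png

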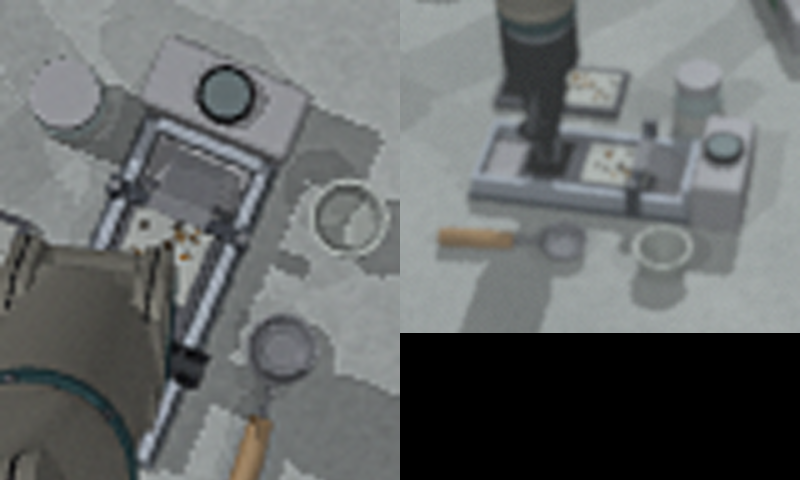

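The plate follows: its nose is under the bridge and leaf, and the white bed shows behind the tail. I'll keep sliding.

{"name": "play_rows", "arguments": {
  "targets": [
    [1,-0.3,0,0,0],
    [1,-0.6,0,0,0],
    [1,-1.0,0,0,0],
    [1,-1.4,0,0,0],
    [1,-1.8,0,0,0],
    [1,-2.1,0,0,0],
    [1,-2.4,0,0,0],
    [1,-2.7,0,0,0],
    [1,-2.9,0,0,0],
    [1,-3.0,0,0,0]
  ]
}}

```text
clock: 6.1
eef_pos: [521.0, 27.3, 48.5]
tool_rot: [3.14, -0.001, 2.729]
force: [-4.3, 1.0, 19.1]
width: 0.3
gripper_force: 9.8
```

{"name": "play_rows", "arguments": {
  "targets": [
    [1,-0.1,0,0,0],
    [1,-0.2,0,0,0],
    [1,-0.3,0,0,0],
    [1,-0.4,0,0,0]
  ]
}}

```text
clock: 6.5
eef_pos: [524.5, 25.7, 48.5]
tool_rot: [3.14, -0.001, 2.729]
force: [-6.2, 3.0, 21.6]
width: 0.1
gripper_force: 10.5
```

{"name": "play_rows", "arguments": {
  "targets": [
    [1,-0.1,0,0,0],
    [1,-0.2,0,0,0],
    [1,-0.3,0,0,0]
  ]
}}

```text
clock: 6.8
eef_pos: [524.7, 25.7, 48.4]
tool_rot: [3.141, -0.006, 2.729]
force: [-9.3, 4.7, 25.5]
width: -0.0
gripper_force: 12.9
```

```bash
python3 - <<'E'
from h import *
o=np.zeros((480,800,3),np.uint8)
for i,(cam,b) in enumerate((("top",(150,230,225,290)),("side",(160,230,180,280)))):
    im,d=look(cam,f"pics/{cam}3.png"); c=im[b[0]:b[1],b[2]:b[3],::-1]
    c=cv2.resize(c,None,fx=400/c.shape[1],fy=400/c.shape[1],interpolation=2)[:480]
    o[:c.shape[0],i*400:i*400+400]=c
cv2.imwrite("pics/c3.png",o)
s=ctrl.read_state();print({k:np.round(s[k],3) for k in("clock","eef_pos","tool_rot","force")})
E
```

```text
{'clock': np.float64(6.9), 'eef_pos': array([524.743,  25.657,  48.446]), 'tool_rot': array([ 3.141, -0.006,  2.729]), 'force': array([-9.248,  4.158, 24.123])}
```

View pics/c3.png

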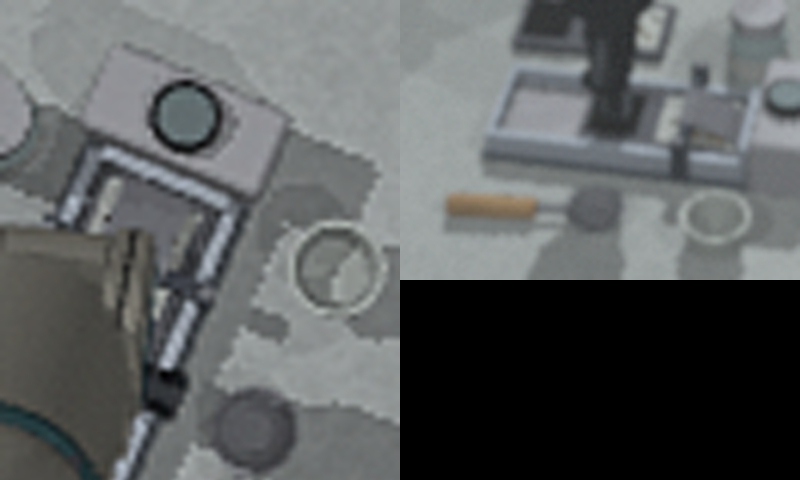

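The tool has stopped at the stop: 3 mm more was commanded with no advance, and the horizontal force rose to 10 N. I'll let go straight up.

{"name": "play_rows", "arguments": {
  "targets": [
    [1,0,0,-0.2,0],
    [1,0,0,-0.5,0],
    [1,0,0,-0.8,0],
    [1,0,0,-1.2,0],
    [1,0,0,-2,0],
    [1,0,0,-5,0],
    [1,0,0,-9,0],
    [1,0,0,-13,0],
    [1,0,0,-17,0],
    [1,0,0,-20,0]
  ]
}}

```text
clock: 7.9
eef_pos: [528.5, 23.1, 249.5]
tool_rot: [3.14, 0.003, 2.727]
force: [1.2, 0.2, -0.3]
width: 0.2
gripper_force: 0.0
```

{"name": "play_rows", "arguments": {
  "targets": [
    [1,2,3,0,0],
    [1,3,6,0,0],
    [1,4,10,0,0],
    [1,5,14,0,0],
    [1,5,18,0,0],
    [1,5,22,0,0],
    [1,5,25,0,0],
    [1,5,25,0,0],
    [1,5,25,0,0]
  ]
}}

```text
clock: 8.8
eef_pos: [582.3, 272.5, 246.2]
tool_rot: [-3.141, 0.0, 2.729]
force: [0.7, -1.0, -0.2]
width: 0.4
gripper_force: 0.0
```

```bash
python3 - <<'E'
from h import *
o=np.zeros((480,800,3),np.uint8)
for i,(cam,b) in enumerate((("top",(150,250,205,290)),("side",(150,230,190,290)))):
    im,d=look(cam,f"pics/{cam}4.png"); c=im[b[0]:b[1],b[2]:b[3],::-1]
    c=cv2.resize(c,None,fx=400/c.shape[1],fy=400/c.shape[1],interpolation=2)[:480]
    o[:c.shape[0],i*400:i*400+400]=c
    if cam=="top":
        g=im.max(2); m=(g<60).astype(np.uint8); n,l,st,ce=cv2.connectedComponentsWithStats(m)
        for k in range(1,n):
            if 80<st[k,4]<400 and 205<ce[k][0]<290: print(st[k],ray2z("top",*ce[k],28).round(1))
cv2.imwrite("pics/c4.png",o)
s=ctrl.read_state();print({k:np.round(s[k],3) for k in("clock","eef_pos","force")})
E
```

```text
[229 201  19  17 191] [524.4  25.5  28. ]
[183 340  42  44 145] [  1.9 120.1  28. ]
[230 343  40  32 228] [ 32.8 -26.   28. ]
[255 370  17  14 104] [-54.6 -40.3  28. ]
{'clock': np.float64(8.9), 'eef_pos': array([582.302, 270.727, 246.51 ]), 'force': array([ 0.169, -0.43 ,  0.382])}
```

View pics/c4.png

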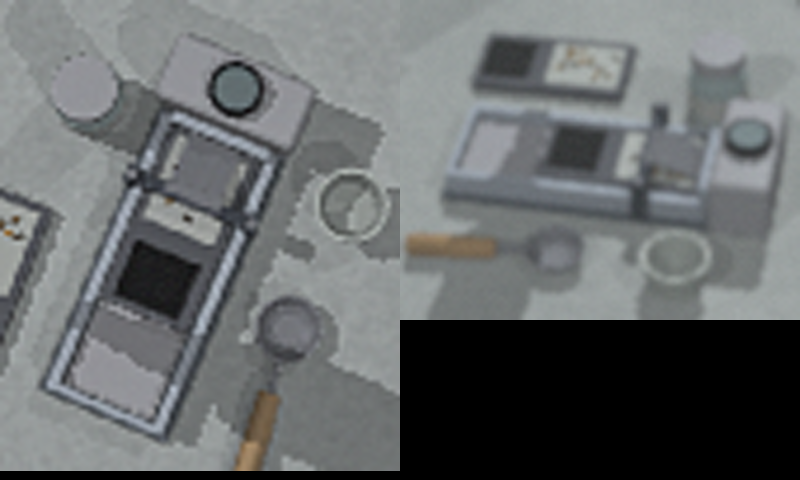

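The top and side views show the plate under the bridge and leaf. Its pad (px 238,209) has moved 61 mm and not sprung back, and the neighbouring things have not moved.

```bash
python3 -c "
from cell import ctrl
print(ctrl.finish_job())"
```

```text
the job is handed in; nothing more can be done
None
```

The seed plate is loaded: I pressed it down with about 20 N and slid it roughly 61 mm until it came up against the end stop, then let go, and it stayed there; nothing else near the viewer appears to have moved, and I handed the job in at about 9 s.

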